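Lay out the check weights at the balance

TASK

Get the balance ready for its check: set the largest of the four steel weights gently on the middle of the balance pan, and line the other three up on the aluminium plate - the third-largest standing in the middle of the plate, the second-largest to the left of it and the smallest to the right of it (left and right as the robot faces the bench), in a straight row along the plate's long middle line, 6 cm from centre to centre. The small box of milligram weights is not needed: shut its lid first, and then put it into the rectangular recess of the wooden weight case, down on the recess floor, its long side along the recess. Leave the conical flask standing where it is.

Things in the scene. Friction and masses are not known exactly. Their poses are not given: they have to be found in the camera images.
- w500: the largest of the four stainless steel check weights (500 g): an upright cylinder 38 mm in diameter and 72 mm tall in all; the plain cylinder reaches 50 mm up, above it a narrow neck and a small round knob. Origin at the centre of its underside, z up.
- w200: the second-largest of the four stainless steel check weights (200 g): an upright cylinder 28 mm in diameter and 53 mm tall in all; the plain cylinder reaches 37 mm up, above it a narrow neck and a small round knob. Origin at the centre of its underside, z up.
- w100: the third-largest of the four stainless steel check weights (100 g): an upright cylinder 22 mm in diameter and 42 mm tall in all; the plain cylinder reaches 29 mm up, above it a narrow neck and a small round knob. Origin at the centre of its underside, z up.
- w50: the smallest of the four stainless steel check weights (50 g): an upright cylinder 18 mm in diameter and 33 mm tall in all; the plain cylinder reaches 23 mm up, above it a narrow neck and a small round knob. Origin at the centre of its underside, z up.
- mgbox: small loose white plastic hinged box, about 100 g, 50 mm (x) by 80 mm (y), 28 mm high shut: base 20 mm high, lid 8 mm deep. Origin at the centre of its underside, z up. Hinge along y on the base's upper back edge (x = +25 mm, z = 20 mm). Carry it shut, gripped across its 50 mm, the fingers reaching onto the base and not on the lid alone.
- mgbox_lid (a joint): the box's lid, angle in rad: 0 shut, growing as its free edge rises and swings back (1.57 upright). It starts steep, 1.0 to 1.4; 50 mm from hinge to free edge. A light friction hinge (0.005 N m) holds it there. Push its outer (back) face gently over towards the box's -x side, then down; pressing straight down on its top edge only jams it.
- pan: compact white precision balance, 150 mm wide and 200 mm deep, fixed to the bench; this point is the centre of the top face of its round steel pan, 120 mm in diameter, 62 mm above the bench. x points from the front (keypad, display) to the back, z up. The pan does not move.
- plate_top (a point): flat plain aluminium plate, 200 mm long (its y) by 90 mm (its x), fixed to the bench; this point is the centre of its top face, 8 mm above the bench. y points to its left end as the robot faces it, x away from the robot, z up.
- case_recess (a point): fixed wooden weight case, 190 by 128 mm, 74 mm high, no lid; in it dark foam, top at 70 mm, with four round wells (stay empty) and a rectangular recess 96 mm long (this point's x), 66 mm wide (y), 8 mm deep. The point is the centre of the recess floor, 62 mm above the bench, z up. The box fits with its 80 mm side along the 96 mm, either way round.
- flask: empty conical glass flask, 64 mm across the foot, 104 mm tall, loose, among the weights; to be left standing. Origin at the centre of its underside, z up.

How it is judged:
On the way, in this order (a step that is already met when the one before it is completed fails the run):
1. the lid of the milligram box is shut (value of joint mgbox_lid below 0.1 rad), for 0.2 s.
2. the shut box lies in the recess of the weight case (x of mgbox in the frame of case_recess between -0.012 and 0.012 m and y of mgbox in the frame of case_recess between -0.012 and 0.012 m and z of mgbox in the frame of case_recess between -0.004 and 0.004 m and angle between the y axis of mgbox and the x axis of case_recess, either way round below 0.3 rad and angle between mgbox's own z axis and vertical below 0.08 rad and value of joint mgbox_lid below 0.1 rad), for 0.2 s.
At the end, for the whole second after the job is handed in: Largest weight within 15 mm of the pan's centre; the others on the plate within 12 mm of its long middle line: third within 15 mm of the centre, second left and smallest right of it at 48-72 mm. Box shut (0.1 rad), flat on the recess floor, within 12 mm and 0.3 rad. Flask within 30 mm. At rest (all of step 2 and horizontal distance between w500 and pan below 0.015 m and z of w500 in the frame of pan between -0.004 and 0.004 m and x of w200 in the frame of plate_top between -0.012 and 0.012 m and z of w200 in the frame of plate_top between -0.004 and 0.004 m and x of w100 in the frame of plate_top between -0.012 and 0.012 m and z of w100 in the frame of plate_top between -0.004 and 0.004 m and x of w50 in the frame of plate_top between -0.012 and 0.012 m and z of w50 in the frame of plate_top between -0.004 and 0.004 m and y of w100 in the frame of plate_top between -0.015 and 0.015 m and y of w200 in the frame of plate_top above 0.03 m and horizontal distance between w200 and w100 between 0.048 and 0.072 m and y of w50 in the frame of plate_top below -0.03 m and horizontal distance between w50 and w100 between 0.048 and 0.072 m and angle between each of w500, w200, w100, w50's own z axis and vertical below 0.1 rad and linear speed of each of w500, w200, w100, w50, mgbox below 0.02 m/s and distance of flask from where it was at the start of the episode below 0.03 m and angle between flask's own z axis and vertical below 0.2 rad); the robot touches nothing.
It fails at once if the weight is pressed or slammed onto the pan (over 40 N) (contact force between w500 and pan above 40 N).
It fails at once if the weight is dropped or thrown onto the pan (faster than 0.35 m/s in the last 15 mm) (horizontal distance between w500 and pan below 0.06 m and z of w500 in the frame of pan below 0.015 m and linear speed of w500 above 0.35 m/s).
It fails at once if the flask is knocked over (angle between flask's own z axis and vertical above 0.5 rad).
It also fails if it takes over 125 s, if anything falls off the work surface, if the arm or the gripper's body presses on something with over 40 N, if the wrist force passes 120 N, or if a joint passes its speed limit or range.

ROBOT

A 6-joint arm with a two-finger parallel gripper is mounted at the origin on the work surface. World frame = base frame: x ahead of the robot, y to its left, z up, the work surface at z = 0. Lengths are in m, angles in rad, forces in N, time in s.
With the tool pointing down it reaches from about 0.375 to 0.9 m from the base axis. Payload 3.1 kg.
Tool frame: the origin (TCP) lies at the very end of the fingers, on their centre line; the grasp point (between the pads) lies 19 mm behind it (manip.tcp_to_grasp is the distance from the TCP to the grasp point, in m); z points along the fingers, y is the line along which they close (so a half turn about z gives the same grasp; the last joint's range is limited). The gripper opens to 85 mm and grips with 20 to 120 N. Pads are 22 mm wide; open, the fingers measure 114 mm over their backs; the gripper's body (76 mm by 85 mm) begins 54 mm behind the grasp point. The pads swing forward as they close: fully open they stand 13 mm farther back than shut.
Start: joints at [1.113, 0.527, 1.433, -0, 1.181, -0.178], TCP at [0.172, 0.601, 0.231] pointing down, gripper open.
Joint ranges: [-3.08, 3.08], [-0.75, 2.2], [0.22, 2.44], [-1.43, 4.57], [0, 2.65], [-2.85, 2.85]. Speed limits (rad/s): [2.79, 2.79, 3.14, 3.14, 3.14, 3.14].

INTERFACE

Orientations are given as a unit quaternion [x, y, z, w].
In Python, from station import manip gives the robot as it stands. The module is installed in compiled form; this text tells all that it offers.
- The arm moves only by the tool step_arm, never from a script. Its argument "commands" is one flat list of numbers, 6 for each row, row after row: the shift along the tool's x, y, z in m, then the turn, a rotation vector about the tool's x, y, z in degrees. A call has exactly 10 rows; each row is the pose to reach, as a shift and turn from the pose commanded when the call began, along the tool's axes at that moment; what a row does not reach only later rows make up. A row lasts 1/10 s, in which the tool goes at most 50 mm and 8.59 degrees, less where a joint would pass 70% of its speed; a pose out of reach is approached as far as the arm can. A call with a gripper value outside its range is refused whole. "jaw" is the opening in per cent of the stroke, from 0 (shut) to 100 (fully open), set as the call begins (left out, the last holds). The fingers move at their own pace and stop on an object; "grip_force" is the grip in N (left out, the last holds). Time passes only in rows, so rows that repeat a pose let the fingers close, or fill a call up. It gives the time, the measured TCP pose, the force, the opening and the grip force at its end, in the units of the state.
- manip.sense(): the state, without advancing time (a new reading comes with each control period).
- manip.snapshot(name): name is "scene" or "top"; returns a dict with "pixels" (384x512x3 uint8, blue, green, red), "fx", "fy", "cx", "cy" (pixels), "k1" (the pictures are not rectified: a ray, as slopes to the right and down, at radius r is drawn at 1 + k1 r^2 times it, then the intrinsics apply), "R" (3x3) and "t" (3): a world point X has camera coordinates R X + t. Camera axes: x right, y down, z forward; pixel columns grow to the right and rows downward; lengths in m; the calibration is good to about 2 mm. A picture is of the moment at which its call begins. There is no depth.
- manip.sign_off(): hands the job in; it is judged then, once.
The state is a dict: "t": time; "q": joint angles; "qd": joint speeds; "tau": joint torques, N m; "tcp_pos": TCP position; "tool_rot": TCP orientation; "force": force on the tool from outside, world axes, zero at the start; "ft_torque": the same for the moment, N m; "finger_gap": opening from 0.0 (shut) to 1.0 (fully open); "gripper_force": force on a finger pad.
Only numpy, scipy, OpenCV 4.12 (cv2) and the standard library are available. Lean on these libraries where they do the work, as an engineer would, in place of code of your own. Each camera call takes 0.05 s, during which the arm holds its last target. There are 200 camera calls.

## Working session

There is one attempt and no reset: what is moved stays moved. The work goes in short steps, Python scripts to look and compute and a tool call to move; the robot and the scene stay as the last step left them, time stands still between calls to the robot, and variables do not carry over. Pictures are saved under pics/ and viewed, at most 14 in all, crops included, and the job is handed in when it is done.

Besides the shell and the picture viewer there is one more tool, called after "Request:" by a JSON object that holds its "method" and its "body". step_arm: Moves the arm, as the interface text tells. Its arguments: {"type":"object","properties":{"commands":{"type":"array","items":{"type":"number"}},"jaw":{"type":"number"},"grip_force":{"type":"number"}},"required":["commands"]}

```bash
mkdir -p pics; cat > h.py <<'E'
import numpy as np, cv2, pickle
from station import manip
def snap(n,f):
    s=manip.snapshot(n); s={k:(np.array(v) if not np.isscalar(v) else v) for k,v in s.items()}
    pickle.dump(s,open(f'pics/{f}.pkl','wb')); cv2.imwrite(f'pics/{f}.png',s['pixels']); return s
def load(f): return pickle.load(open(f'pics/{f}.pkl','rb'))
def ray(s,u,v):
    d=np.array([(u-s['cx'])/s['fx'],(v-s['cy'])/s['fy']]); p=d.copy()
    for _ in range(20): p=d/(1+s['k1']*(p@p))
    R=s['R']; return -R.T@s['t'], R.T@np.array([p[0],p[1],1.])
def at(s,u,v,z):
    c,d=ray(s,u,v); return c+d*(z-c[2])/d[2]
def proj(s,X):
    c=s['R']@np.array(X,float)+s['t']; p=c[:2]/c[2]; p=p*(1+s['k1']*(p@p)); return np.array([p[0]*s['fx']+s['cx'],p[1]*s['fy']+s['cy']])
E
python3 - <<'E'
from h import *
for n in('top','scene'):
    s=snap(n,n+'0'); print(n,-s['R'].T@s['t'],s['fx'],s['k1']); print(s['R'].round(3))
    cv2.imwrite(f'pics/{n}0b.png',cv2.resize(s['pixels'],(800,600),interpolation=cv2.INTER_CUBIC))
print(manip.sense())
E
```

```text
top [ 0.39215264 -0.00380434  0.89202345] 359.13461261630414 0.00017655138251019344
[[ 0.013 -1.     0.017]
 [-0.985 -0.015 -0.172]
 [ 0.173 -0.014 -0.985]]
scene [ 0.97300867 -0.82871714  0.88576569] 485.9847105285944 -0.008560772727732488
[[ 0.872  0.489  0.016]
 [ 0.332 -0.567 -0.754]
 [-0.359  0.663 -0.657]]
{'t': 0.1, 'q': array([ 1.11351920e+00,  5.28379438e-01,  1.43375928e+00, -6.79439160e-06,
        1.18140658e+00, -1.78491694e-01]), 'qd': array([ 0.00065668, -0.00255201, -0.00198697,  0.00091914,  0.00083281,
       -0.00058379]), 'tau': array([-6.50000275e-04, -4.43303454e+01, -1.78585750e+01, -2.43842469e-04,
        3.88192871e-03,  1.83024603e-06]), 'tcp_pos': array([0.17167531, 0.60029717, 0.23043238]), 'tool_rot': array([ 1.38940401e-01,  9.90300263e-01, -9.28391012e-04, -3.02173356e-04]), 'force': array([-0.01666099,  0.38542555, -0.00245558]), 'ft_torque': array([ 0.02213805,  0.02997971, -0.00812236]), 'gripper_force': 0.0, 'finger_gap': 1.000632540713768}
```

View pics/top0b.png

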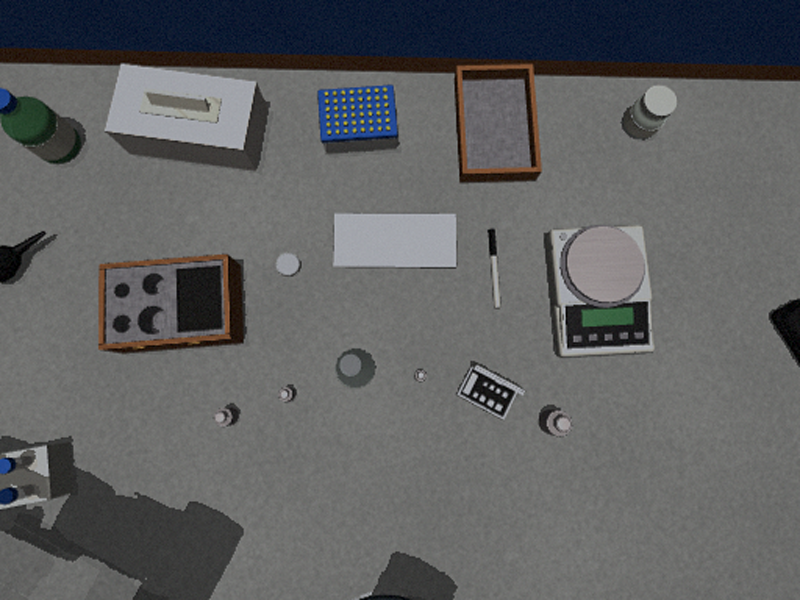

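View pics/scene0b.png

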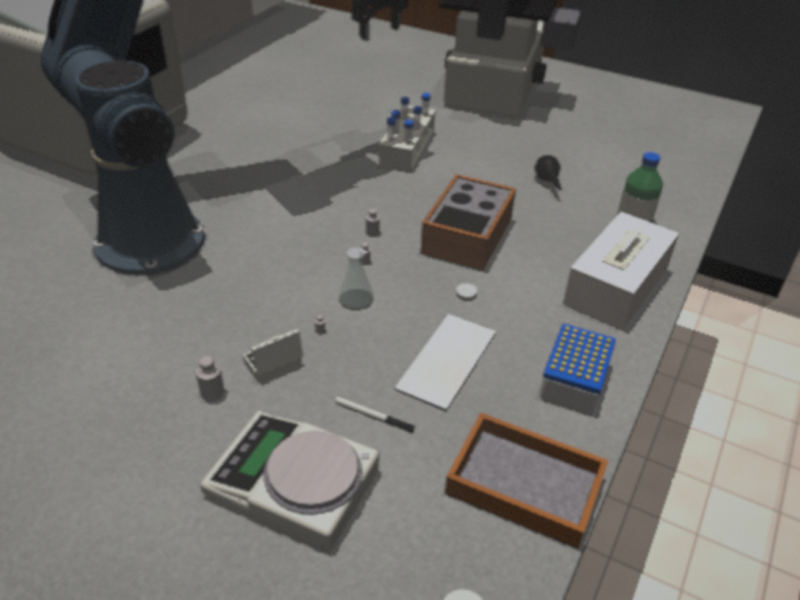

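```bash
python3 - <<'E'
from h import *
s=load('top0')['pixels']; r=load('scene0')['pixels']
def c(im,x,y,w,h,k): return cv2.resize(im[y:y+h,x:x+w],None,fx=k,fy=k,interpolation=cv2.INTER_CUBIC)
a=c(s,280,220,100,75,8); cv2.imwrite('pics/c1.png',a)   # mgbox+w500
b=np.vstack([c(s,130,222,160,60,5),c(s,60,150,160,58,5)]); cv2.imwrite('pics/c2.png',b)
E
```

```text
(no output)
```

View pics/c1.png

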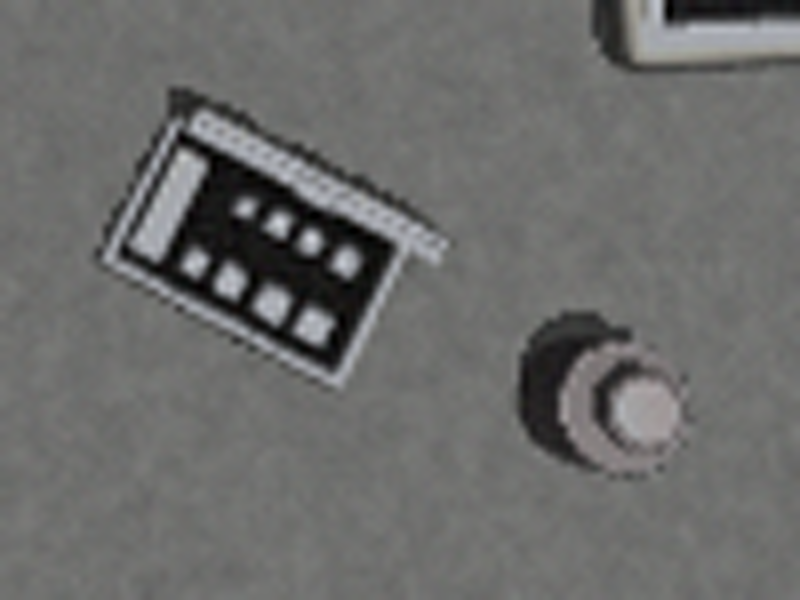

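View pics/c2.png

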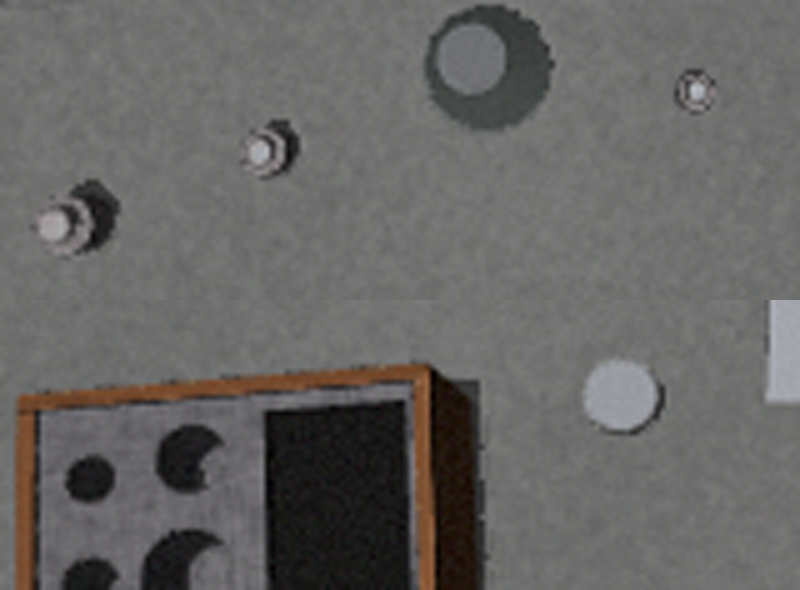

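```bash
python3 - <<'E'
from h import *
np.set_printoptions(precision=4,suppress=True)
s=load('top0')
def P(x,y,k,ox,oy,z): return at(s,ox+(x+.5)/k-.5,oy+(y+.5)/k-.5,z)[:2]
def Q(l,k,ox,oy,z): return np.array([P(x,y,k,ox,oy,z) for x,y in l])
b=Q([(105,255),(338,385),(405,245),(178,120)],8,280,220,.02); print('box',b,b.mean(0)); print(np.linalg.norm(b-np.roll(b,-1,0),axis=1))
d=b[0]-b[1]; d=d+b[3]-b[2]; print('y axis ang',np.degrees(np.arctan2(d[1],d[0])), 'front mid',(b[0]+b[1])/2)
l=Q([(195,118),(443,250)],8,280,220,.066); print('lid',l,l.mean(0),np.linalg.norm(l[0]-l[1]))
print('w500',P(645,410,8,280,220,.072),P(625,407,8,280,220,.05))
print('w200',P(55,222,5,130,222,.053)); print('w100',P(260,150,5,130,222,.042)); print('w50',P(697,92,5,130,222,.033)); print('flask',P(488,68,5,130,222,.0),P(471,60,5,130,222,.104))
r=Q([(177,268),(221,264),(224,330),(178,333)],1.5625,0,0,.07); print('rec',r,r.mean(0),np.linalg.norm(r-np.roll(r,-1,0),axis=1))
c=Q([(99,266),(229,255),(230,340),(101,350)],1.5625,0,0,.074);print('case',c,np.linalg.norm(c-np.roll(c,-1,0),axis=1))
p=Q([(334,214),(456,214),(457,267),(334,268)],1.5625,0,0,.008); print('plate',p,p.mean(0),np.linalg.norm(p-np.roll(p,-1,0),axis=1))
print('pan',P(604,265,1.5625,0,0,.062),np.linalg.norm(P(562,265,1.5625,0,0,.062)-P(645,265,1.5625,0,0,.062)))
E
```

```text
box [[ 0.3976 -0.1028]
 [ 0.3603 -0.1722]
 [ 0.4017 -0.1931]
 [ 0.4381 -0.1251]] [ 0.3995 -0.1483]
[0.0787 0.0464 0.0771 0.0462]
y axis ang 61.79553708207716 front mid [ 0.379  -0.1375]
lid [[ 0.4363 -0.1236]
 [ 0.4    -0.1939]] [ 0.4182 -0.1587] 0.07921167180958254
w500 [ 0.3564 -0.2483] [ 0.3562 -0.2491]
w200 [0.3603 0.2477]
w100 [0.3938 0.1584]
w50 [ 0.4236 -0.0452]
flask [0.4351 0.0564] [0.4335 0.0569]
rec [[0.5759 0.3212]
 [0.5831 0.2564]
 [0.4841 0.2452]
 [0.4787 0.3118]] [0.5304 0.2837] [0.0652 0.0996 0.0668 0.0976]
case [[0.5761 0.4346]
 [0.5961 0.2442]
 [0.4692 0.2344]
 [0.452  0.4187]] [0.1915 0.1273 0.1851 0.1251]
plate [[ 0.6846  0.0976]
 [ 0.6882 -0.1027]
 [ 0.5989 -0.104 ]
 [ 0.5939  0.0945]] [ 0.6414 -0.0037] [0.2003 0.0894 0.1986 0.0907]
pan [ 0.5931 -0.3227] 0.1274974229678414
```

```bash
cat >> h.py <<'E'
from scipy.spatial.transform import Rotation as Ro
def down(yaw): # tool z down, tool y at yaw deg
    a=np.radians(yaw); y=np.array([np.cos(a),np.sin(a),0]); z=np.array([0,0,-1.]); return Ro.from_matrix(np.c_[np.cross(y,z),y,z])
def plan(*w,start=None):
    """w: calls; each call a list of (x,y,z,yaw). Prints shift mm-level m and rotvec deg from each call's start pose"""
    if start is None:
        st=manip.sense(); p,R=np.array(st['tcp_pos']),Ro.from_quat(st['tool_rot']); print('t',st['t'],'tcp',p.round(4),'yaw',np.degrees(np.arctan2(*R.as_matrix()[[1,0],1])).round(1),'F',st['force'].round(1),'gap',round(st['finger_gap'],3),'q1,q6',st['q'][[0,5]].round(2))
    else: p,R=np.array(start[:3]),down(start[3])
    for c in w:
        print('call')
        for q in c:
            T=down(q[3]); print('  ',R.inv().apply(np.array(q[:3])-p).round(4),(R.inv()*T).as_rotvec(degrees=True).round(1))
        p,R=np.array(c[-1][:3]),T
E
python3 - <<'E'
from h import *
plan([(.45,.25,.2,-6)],[(.4534,-.1774,.12,-28.2)],[(.4534,-.1774,.052,-28.2)])
c=np.array([.4005,-.149]);x=np.array([.881,-.473])
print([c+x*k for k in(.06,.03,0)])
E
```

```text
t 0.1 tcp [0.1717 0.6003 0.2304] yaw 74.0 F [-0.   0.4 -0. ] gap 1.001 q1,q6 [ 1.11 -0.18]
call
   [-0.364  -0.2601  0.0308] [-0.1  0.1 80. ]
call
   [-0.4247  0.0481  0.08  ] [ 0.   0.  22.2]
call
   [0.    0.    0.068] [0. 0. 0.]
[array([ 0.45336, -0.17738]), array([ 0.42693, -0.16319]), array([ 0.4005, -0.149 ])]
```

Request:
{"method": "step_arm", "body": {"commands": [-0.364,-0.26,0.03,0,0,80,-0.364,-0.26,0.03,0,0,80,-0.364,-0.26,0.03,0,0,80,-0.364,-0.26,0.03,0,0,80,-0.364,-0.26,0.03,0,0,80,-0.364,-0.26,0.03,0,0,80,-0.364,-0.26,0.03,0,0,80,-0.364,-0.26,0.03,0,0,80,-0.364,-0.26,0.03,0,0,80,-0.364,-0.26,0.03,0,0,80], "jaw": 0, "grip_force": 40}}

```text
t: 1.1
tcp_pos: [0.4546, 0.2463, 0.2009]
tool_rot: [0.747, 0.665, 0.0, 0.001]
force: [-0.5, 0.4, -0.5]
finger_gap: -0.001
gripper_force: 0.0
```

Request:
{"method": "step_arm", "body": {"commands": [-0.425,0.048,0.08,0,0,22.2,-0.425,0.048,0.08,0,0,22.2,-0.425,0.048,0.08,0,0,22.2,-0.425,0.048,0.08,0,0,22.2,-0.425,0.048,0.08,0,0,22.2,-0.425,0.048,0.08,0,0,22.2,-0.425,0.048,0.08,0,0,22.2,-0.425,0.048,0.08,0,0,22.2,-0.425,0.048,0.08,0,0,22.2,-0.425,0.048,0.08,0,0,22.2]}}

```text
t: 2.1
tcp_pos: [0.4548, -0.1819, 0.1205]
tool_rot: [0.859, 0.511, 0.0, 0.001]
force: [0.7, -0.5, 0.7]
finger_gap: 0.003
gripper_force: 0.0
```

```bash
python3 - <<'E'
from h import *
plan([(.4534,-.1774,.052,-28.2)])
E
```

```text
t 2.1 tcp [ 0.4548 -0.1819  0.1205] yaw -28.5 F [ 0.7 -0.5  0.7] gap 0.003 q1,q6 [-0.61 -0.11]
call
   [ 0.0034 -0.0035  0.0685] [ 0.1  0.1 -0.3]
```

Request:
{"method": "step_arm", "body": {"commands": [0,0,0.03,0,0,0,0,0,0.055,0,0,0,0,0,0.07,0,0,0,0,-0.004,0.07,0,0,0,0,-0.008,0.07,0,0,0,0,-0.012,0.07,0,0,0,0,-0.016,0.07,0,0,0,0,-0.02,0.07,0,0,0,0,-0.024,0.07,0,0,0,0,-0.028,0.07,0,0,0]}}

```text
t: 3.1
tcp_pos: [0.4291, -0.1637, 0.0516]
tool_rot: [0.858, 0.514, 0.0, 0.0]
force: [1.1, -0.6, -0.3]
finger_gap: 0.001
gripper_force: 0.1
```

Request:
{"method": "step_arm", "body": {"commands": [0,-0.0035,0,0,0,0,0,-0.0075,0,0,0,0,0,-0.0125,0.002,0,0,0,0,-0.0175,0.005,0,0,0,0,-0.0225,0.008,0,0,0,0,-0.0265,0.012,0,0,0,0,-0.0295,0.016,0,0,0,0,-0.0295,0.019,0,0,0,0,-0.0295,0.022,0,0,0,0,-0.0295,0.023,0,0,0]}}

```text
t: 4.1
tcp_pos: [0.4033, -0.1499, 0.028]
tool_rot: [0.858, 0.514, -0.0, -0.0]
force: [-1.3, 1.0, 7.9]
finger_gap: 0.001
gripper_force: 3.3
```

```bash
python3 - <<'E'
from h import *
plan([(.4005,-.149,.12,-28.2)])
s=snap('scene','s1'); im=s['pixels'][190:260,120:230]; cv2.imwrite('pics/s1c.png',cv2.resize(im,None,fx=6,fy=6,interpolation=cv2.INTER_CUBIC))
E
```

```text
t 4.1 tcp [ 0.4033 -0.1499  0.028 ] yaw -28.2 F [-1.3  1.   7.9] gap 0.001 q1,q6 [-0.62 -0.13]
call
   [-0.0005 -0.0029 -0.092 ] [-0. -0.  0.]
```

View pics/s1c.png

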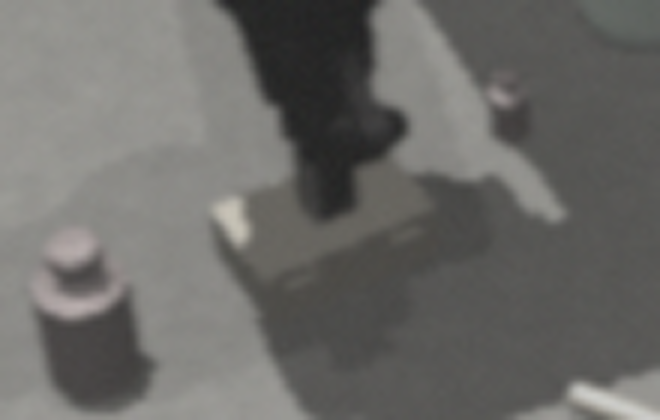

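```bash
python3 - <<'E'
from h import *
s=load('s1')
b=np.array([at(s,120+x/6,190+y/6,.028)[:2] for x,y in[(210,213),(267,280),(433,207)]]);print(b,(b[0]+b[2])/2,np.linalg.norm(b[0]-b[1]),np.linalg.norm(b[2]-b[1]));d=b[2]-b[1];print(np.degrees(np.arctan2(d[1],d[0])))
E
```

```text
[[ 0.36353995 -0.17728327]
 [ 0.40714295 -0.19669885]
 [ 0.44161685 -0.12761008]] [ 0.4025784  -0.15244667] 0.047730349541960024 0.07721209467576119
63.48173531755415
```

Request:
{"method": "step_arm", "body": {"commands": [0,0,-0.02,0,0,0,0.001,-0.0015,-0.04,0,0,0,0.001,-0.0015,-0.04,0,0,0,0.001,-0.0015,-0.04,0,0,0,0.001,-0.0015,-0.04,0,0,0,0.001,-0.0015,-0.04,0,0,0,0.001,-0.0015,-0.04,0,0,0,0.001,-0.0015,-0.04,0,0,0,0.001,-0.0015,-0.04,0,0,0,0.001,-0.0015,-0.04,0,0,0]}}

```text
t: 5.15
tcp_pos: [0.4023, -0.1482, 0.0682]
tool_rot: [0.858, 0.514, -0.0, -0.0]
force: [0.7, -1.1, 0.5]
finger_gap: -0.001
gripper_force: 0.0
```

Request:
{"method": "step_arm", "body": {"commands": [0,0,0,0,0,0,0,0,0,0,0,0,0,0,0,0,0,0,0,0,0,0,0,0,0,0,0,0,0,0,0,0,0,0,0,0,0,0,0,0,0,0,0,0,0,0,0,0,0,0,0,0,0,0,0,0,0,0,0,0], "jaw": 100}}

```text
t: 6.15
tcp_pos: [0.4023, -0.1482, 0.0683]
tool_rot: [0.858, 0.514, -0.0, -0.0]
force: [0.8, 0.5, 0.2]
finger_gap: 0.999
gripper_force: 0.0
```

```bash
python3 - <<'E'
from h import *
plan([(.4015,-.1505,.009,-28)])
s=snap('top','t2');cv2.imwrite('pics/t2c.png',cv2.resize(s['pixels'][215:290,280:380],None,fx=8,fy=8,interpolation=cv2.INTER_CUBIC))
E
```

```text
t 6.15 tcp [ 0.4023 -0.1482  0.0683] yaw -28.2 F [0.8 0.5 0.2] gap 0.999 q1,q6 [-0.61 -0.12]
call
   [-0.0024  0.0004  0.0593] [-0.   0.  -0.2]
```

View pics/t2c.png

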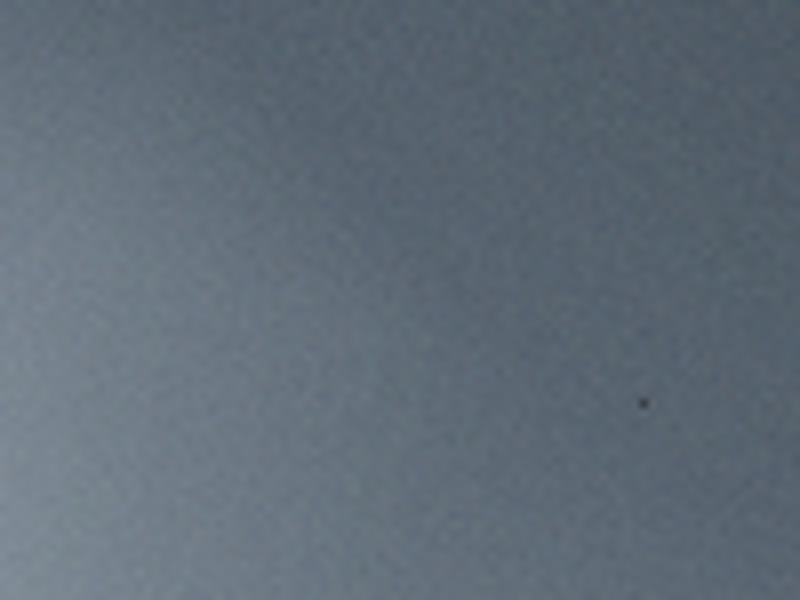

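Request:
{"method": "step_arm", "body": {"commands": [-0.002,0,0.015,0,0,0,-0.002,0,0.03,0,0,0,-0.002,0,0.04,0,0,0,-0.002,0,0.05,0,0,0,-0.002,0,0.055,0,0,0,-0.002,0,0.059,0,0,0,-0.002,0,0.059,0,0,0,-0.002,0,0.059,0,0,0,-0.002,0,0.059,0,0,0,-0.002,0,0.059,0,0,0]}}

```text
t: 7.2
tcp_pos: [0.4016, -0.1501, 0.0096]
tool_rot: [0.858, 0.514, 0.0, 0.0]
force: [0.2, 0.4, -0.4]
finger_gap: 0.998
gripper_force: 0.0
```

Request:
{"method": "step_arm", "body": {"commands": [0,0,0,0,0,0,0,0,0,0,0,0,0,0,0,0,0,0,0,0,0,0,0,0,0,0,0,0,0,0,0,0,0,0,0,0,0,0,0,0,0,0,0,0,0,0,0,0,0,0,0,0,0,0,0,0,0,0,0,0], "jaw": 0, "grip_force": 30}}

```text
t: 8.2
tcp_pos: [0.4015, -0.15, 0.0095]
tool_rot: [0.858, 0.514, 0.0, 0.0]
force: [-0.6, 0.3, 5.4]
finger_gap: 0.58
gripper_force: 31.4
```

Request:
{"method": "step_arm", "body": {"commands": [0,0,-0.01,0,0,0,0,0,-0.02,0,0,0,0,0,-0.04,0,0,0,0,0,-0.06,0,0,0,0,0,-0.08,0,0,0,0,0,-0.11,0,0,0,0,0,-0.14,0,0,0,0,0,-0.16,0,0,0,0,0,-0.16,0,0,0,0,0,-0.16,0,0,0]}}

```text
t: 9.2
tcp_pos: [0.4012, -0.1498, 0.1698]
tool_rot: [0.858, 0.514, 0.0, 0.0]
force: [-0.4, 0.4, -0.4]
finger_gap: 0.573
gripper_force: 31.7
```

```bash
python3 - <<'E'
from h import *
plan([(.50,.08,.17,-60)],[(.5304,.2837,.17,-84)],[(.5304,.2837,.09,-84)])
s=snap('scene','s3');cv2.imwrite('pics/s3c.png',cv2.resize(s['pixels'][130:260,120:280],None,fx=4.5,fy=4.5,interpolation=cv2.INTER_CUBIC))
E
```

```text
t 9.2 tcp [ 0.4012 -0.1498  0.1698] yaw -28.2 F [-0.4  0.4 -0.4] gap 0.573 q1,q6 [-0.62 -0.13]
call
   [ 0.2493 -0.0214 -0.0003] [ 0.1 -0.  31.8]
call
   [ 0.1282 -0.1612  0.    ] [ 0.  0. 24.]
call
   [0.   0.   0.08] [0. 0. 0.]
```

View pics/s3c.png

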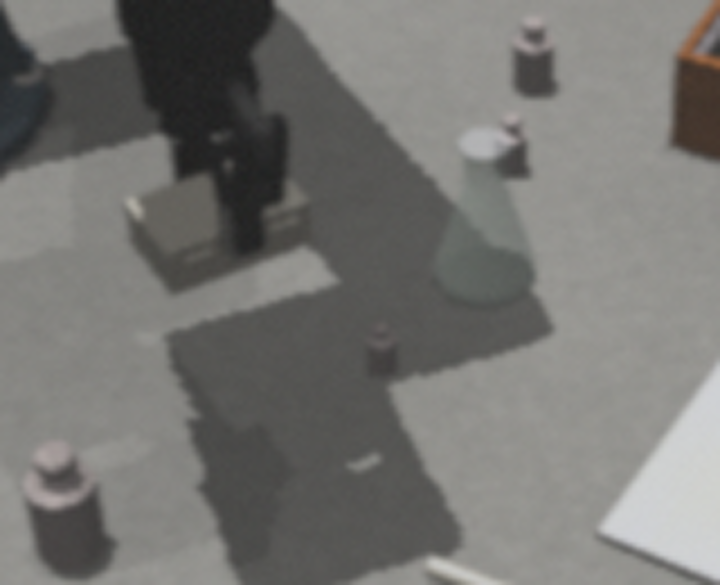

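Request:
{"method": "step_arm", "body": {"commands": [0.04,-0.0035,0,0,0,4,0.08,-0.007,0,0,0,9,0.12,-0.01,0,0,0,15,0.16,-0.014,0,0,0,21,0.2,-0.017,0,0,0,27,0.24,-0.021,0,0,0,31,0.249,-0.021,0,0,0,31.8,0.249,-0.021,0,0,0,31.8,0.249,-0.021,0,0,0,31.8,0.249,-0.021,0,0,0,31.8]}}

```text
t: 10.25
tcp_pos: [0.4994, 0.0786, 0.1685]
tool_rot: [0.966, 0.259, -0.001, -0.0]
force: [0.2, -0.6, -1.1]
finger_gap: 0.576
gripper_force: 31.7
```

Request:
{"method": "step_arm", "body": {"commands": [0.03,-0.04,0,0,0,6,0.06,-0.08,0,0,0,12,0.09,-0.12,0,0,0,18,0.12,-0.15,0,0,0,23,0.128,-0.161,0,0,0,24,0.128,-0.161,0,0,0,24,0.128,-0.161,0,0,0,24,0.128,-0.161,0,0,0,24,0.128,-0.161,0,0,0,24,0.128,-0.161,0,0,0,24]}}

```text
t: 11.25
tcp_pos: [0.5308, 0.2817, 0.1694]
tool_rot: [0.999, 0.052, -0.0, 0.0]
force: [-0.8, -0.1, -1.2]
finger_gap: 0.579
gripper_force: 31.7
```

```bash
python3 - <<'E'
from h import *
plan([(.5304,.2837,.085,-84)])
s=snap('scene','s4');cv2.imwrite('pics/s4c.png',cv2.resize(s['pixels'][60:180,230:370],None,fx=5,fy=5,interpolation=cv2.INTER_CUBIC))
E
```

```text
t 11.25 tcp [0.5308 0.2817 0.1694] yaw -84.1 F [-0.8 -0.1 -1.2] gap 0.579 q1,q6 [0.3  1.77]
call
   [-0.0001 -0.0021  0.0844] [ 0.   0.  -0.1]
```

View pics/s4c.png

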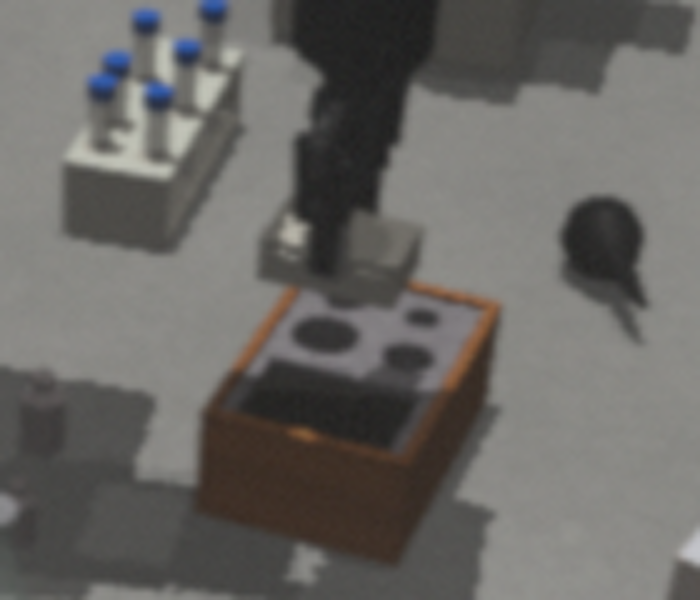

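```bash
python3 - <<'E'
from h import *
s=load('s4')
b=np.array([at(s,230+x/5,60+y/5,.07)[:2] for x,y in[(272,358),(238,410),(390,448),(424,392)]]);print(b,b.mean(0),np.linalg.norm(b-np.roll(b,-1,0),axis=1))
b=np.array([at(s,230+x/5,60+y/5,.188)[:2] for x,y in[(258,245),(395,275),(425,228)]]);print(b,np.linalg.norm(b-np.roll(b,-1,0),axis=1),(b[0]+b[2])/2)
E
```

```text
[[0.48346788 0.30962169]
 [0.49020335 0.25003764]
 [0.58265805 0.26055005]
 [0.57707237 0.32318147]] [0.53335041 0.28584771] [0.05996353 0.09305044 0.06288    0.09458154]
[[0.49877525 0.24184361]
 [0.57646818 0.25204527]
 [0.57096155 0.3061868 ]] [0.07835985 0.05442084 0.0967001 ] [0.5348684  0.27401521]
```

Request:
{"method": "step_arm", "body": {"commands": [-0.001,-0.003,0.015,0,0,0,-0.001,-0.003,0.03,0,0,0,-0.001,-0.003,0.045,0,0,0,-0.001,-0.003,0.06,0,0,0,-0.001,-0.003,0.07,0,0,0,-0.001,-0.003,0.075,0,0,0,-0.001,-0.003,0.08,0,0,0,-0.001,-0.003,0.085,0,0,0,-0.001,-0.003,0.088,0,0,0,-0.001,-0.003,0.088,0,0,0]}}

```text
t: 12.3
tcp_pos: [0.5293, 0.2857, 0.0811]
tool_rot: [0.999, 0.053, -0.0, 0.0]
force: [0.1, -0.0, -0.5]
finger_gap: 0.576
gripper_force: 31.7
```

Request:
{"method": "step_arm", "body": {"commands": [0,0,0.001,0,0,0,0,0,0.002,0,0,0,0,0,0.003,0,0,0,0,0,0.004,0,0,0,0,0,0.005,0,0,0,0,0,0.006,0,0,0,0,0,0.007,0,0,0,0,0,0.0075,0,0,0,0,0,0.0075,0,0,0,0,0,0.0075,0,0,0]}}

```text
t: 13.3
tcp_pos: [0.5294, 0.2858, 0.0738]
tool_rot: [0.999, 0.053, 0.0, -0.0]
force: [0.6, 1.0, -0.9]
finger_gap: 0.573
gripper_force: 31.8
```

Request:
{"method": "step_arm", "body": {"commands": [0,0,0.0005,0,0,0,0,0,0.001,0,0,0,0,0,0.0015,0,0,0,0,0,0.002,0,0,0,0,0,0.0025,0,0,0,0,0,0.0025,0,0,0,0,0,0.0025,0,0,0,0,0,0.0025,0,0,0,0,0,0.0025,0,0,0,0,0,0.0025,0,0,0]}}

```text
t: 14.3
tcp_pos: [0.5294, 0.2857, 0.0716]
tool_rot: [0.999, 0.053, 0.0, 0.0]
force: [-1.6, -1.7, 4.3]
finger_gap: 0.579
gripper_force: 32.3
```

Request:
{"method": "step_arm", "body": {"commands": [0,0,0,0,0,0,0,0,0,0,0,0,0,0,0,0,0,0,0,0,0,0,0,0,0,0,0,0,0,0,0,0,-0.01,0,0,0,0,0,-0.03,0,0,0,0,0,-0.06,0,0,0,0,0,-0.1,0,0,0,0,0,-0.1,0,0,0], "jaw": 80}}

```text
t: 15.3
tcp_pos: [0.5332, 0.2871, 0.1777]
tool_rot: [0.999, 0.053, 0.006, -0.002]
force: [1.2, 0.4, 0.8]
finger_gap: 0.801
gripper_force: 0.0
```

```bash
python3 - <<'E'
from h import *
s=snap('scene','s5');cv2.imwrite('pics/s5c.png',cv2.resize(s['pixels'][90:190,250:350],None,fx=6,fy=6,interpolation=cv2.INTER_CUBIC))
plan([(.36,.2475,.15,-40)],[(.36,.2475,.15,60)])
E
```

```text
t 15.35 tcp [0.5316 0.2865 0.1752] yaw -84.0 F [-0.3  0.3  0.4] gap 0.799 q1,q6 [0.31 1.77]
call
   [-0.175   0.0208  0.0238] [  0.1  -0.5 -44. ]
call
   [0. 0. 0.] [   0.    0. -100.]
```

View pics/s5c.png

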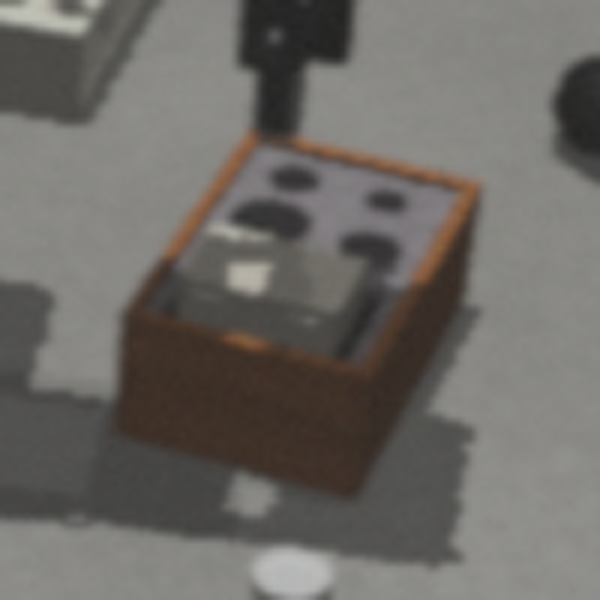

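```bash
python3 - <<'E'
from h import *
plan([(.3603,.2477,.13,0)])
E
```

```text
t 15.35 tcp [0.5316 0.2865 0.1752] yaw -84.0 F [-0.3  0.3  0.4] gap 0.799 q1,q6 [0.31 1.77]
call
   [-0.1748  0.0207  0.0438] [  0.3  -0.4 -84. ]
```

Request:
{"method": "step_arm", "body": {"commands": [-0.04,0.005,0,0,0,-8.4,-0.08,0.01,0,0,0,-16.8,-0.12,0.015,0,0,0,-25.2,-0.15,0.018,0.01,0,0,-33.6,-0.172,0.02,0.02,0,0,-42,-0.172,0.02,0.03,0,0,-50.4,-0.172,0.02,0.04,0,0,-58.8,-0.172,0.02,0.04,0,0,-67.2,-0.172,0.02,0.04,0,0,-75.6,-0.172,0.02,0.04,0,0,-84], "jaw": 75}}

```text
t: 16.35
tcp_pos: [0.3596, 0.2475, 0.1306]
tool_rot: [0.705, 0.709, -0.001, -0.0]
force: [0.3, -0.2, 0.2]
finger_gap: 0.75
gripper_force: 0.0
```

Request:
{"method": "step_arm", "body": {"commands": [0,0,0,0,0,0,0,0,0,0,0,0,0,0,0,0,0,0,0,0,0,0,0,0,0,0,0,0,0,0,0,0,0,0,0,0,0,0,0,0,0,0,0,0,0,0,0,0,0,0,0,0,0,0,0,0,0,0,0,0]}}

```text
t: 17.35
tcp_pos: [0.3605, 0.2478, 0.1313]
tool_rot: [0.707, 0.707, 0.0, 0.0]
force: [0.7, -0.2, -0.6]
finger_gap: 0.752
gripper_force: 0.0
```

```bash
python3 - <<'E'
from h import *
plan([(.3603,.2477,.01,0)],[(.3603,.2477,.12,0)],[(.64,.0565,.12,1)],[(.64,.0565,.019,1)])
E
```

```text
t 17.35 tcp [0.3605 0.2478 0.1313] yaw 0.0 F [ 0.7 -0.2 -0.6] gap 0.752 q1,q6 [0.35 0.35]
call
   [-1.000e-04 -2.000e-04  1.213e-01] [ 0. -0.  0.]
call
   [ 0.    0.   -0.11] [0. 0. 0.]
call
   [-0.1912  0.2797  0.    ] [ 0.  0. -1.]
call
   [0.    0.    0.101] [0. 0. 0.]
```

Request:
{"method": "step_arm", "body": {"commands": [0,0,0.03,0,0,0,0,0,0.06,0,0,0,0,0,0.08,0,0,0,0,0,0.1,0,0,0,0,0,0.11,0,0,0,0,0,0.121,0,0,0,0,0,0.121,0,0,0,0,0,0.121,0,0,0,0,0,0.121,0,0,0,0,0,0.121,0,0,0]}}

```text
t: 18.35
tcp_pos: [0.3609, 0.248, 0.011]
tool_rot: [0.707, 0.707, 0.001, 0.0]
force: [0.7, -0.2, -0.0]
finger_gap: 0.751
gripper_force: 0.0
```

Request:
{"method": "step_arm", "body": {"commands": [0,0,0,0,0,0,0,0,0,0,0,0,0,0,0,0,0,0,0,0,0,0,0,0,0,0,0,0,0,0,0,0,0,0,0,0,0,0,0,0,0,0,0,0,0,0,0,0,0,0,0,0,0,0,0,0,0,0,0,0], "jaw": 0, "grip_force": 40}}

```text
t: 19.35
tcp_pos: [0.3602, 0.2478, 0.0107]
tool_rot: [0.707, 0.707, -0.0, -0.0]
force: [-0.4, -0.6, 6.0]
finger_gap: 0.314
gripper_force: 39.0
```

Request:
{"method": "step_arm", "body": {"commands": [0,0,-0.01,0,0,0,0,0,-0.03,0,0,0,0,0,-0.06,0,0,0,0,0,-0.09,0,0,0,0,0,-0.13,0,0,0,0,0,-0.15,0,0,0,0,0,-0.15,0,0,0,0,0,-0.15,0,0,0,0,0,-0.15,0,0,0,0,0,-0.15,0,0,0]}}

```text
t: 20.35
tcp_pos: [0.3594, 0.2474, 0.1589]
tool_rot: [0.707, 0.707, -0.002, -0.001]
force: [0.2, 0.2, -1.0]
finger_gap: 0.316
gripper_force: 39.8
```

```bash
python3 - <<'E'
from h import *
plan([(.64,.0565,.1,1)])
s=snap('top','t6');cv2.imwrite('pics/t6b.png',cv2.resize(s['pixels'],(800,600),interpolation=cv2.INTER_CUBIC))
E
```

```text
t 20.35 tcp [0.3594 0.2474 0.1589] yaw 0.0 F [ 0.2  0.2 -1. ] gap 0.316 q1,q6 [0.35 0.35]
call
   [-0.1909  0.2808  0.0582] [-0.2  0.1 -1. ]
```

View pics/t6b.png

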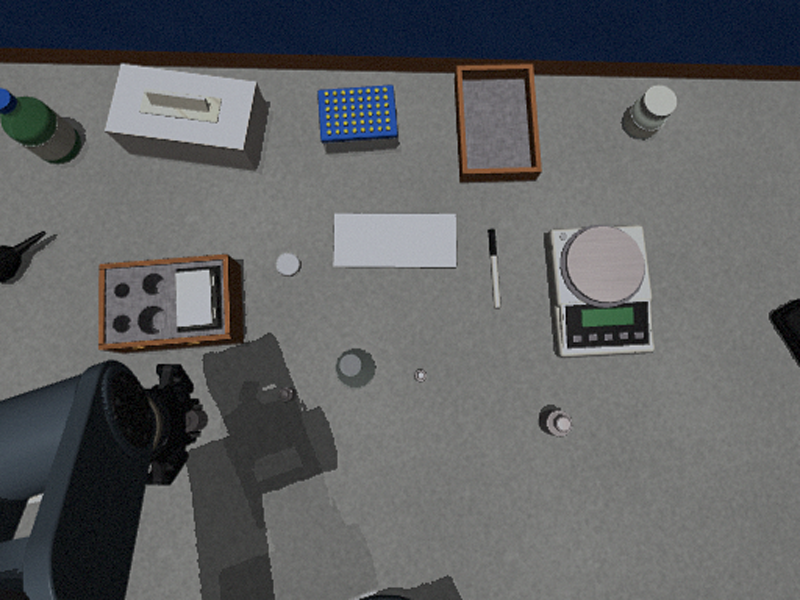

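```bash
python3 - <<'E'
from h import *
s=load('t6');im=s['pixels'];x0,y0=95,155
cr=im[155:225,95:165]
g=cr.min(2); m=(g>130).astype(np.uint8)
n,l,st,_=cv2.connectedComponentsWithStats(m); k=1+st[1:,4].argmax(); ys,xs=np.nonzero(l==k); r=cv2.minAreaRect(np.c_[xs,ys].astype(np.float32)); p=cv2.boxPoints(r)+[95,155]
b=np.array([at(s,u,v,.09)[:2] for u,v in p]); print(st[k],r,b,b.mean(0),np.linalg.norm(b-np.roll(b,-1,0),axis=1))
cv2.imwrite('pics/t6c.png',cv2.resize(cr,None,fx=8,fy=8,interpolation=cv2.INTER_CUBIC))
E
```

```text
[ 17  18  24  36 771] ((28.182476043701172, 35.51443099975586), (34.73685836791992, 22.567607879638672), 87.39744567871094) [[0.56591294 0.31731069]
 [0.56913629 0.26659981]
 [0.48981934 0.25738097]
 [0.48677167 0.30726511]] [0.52791006 0.28713915] [0.05081322 0.0798509  0.04997715 0.07977627]
```

View pics/t6c.png

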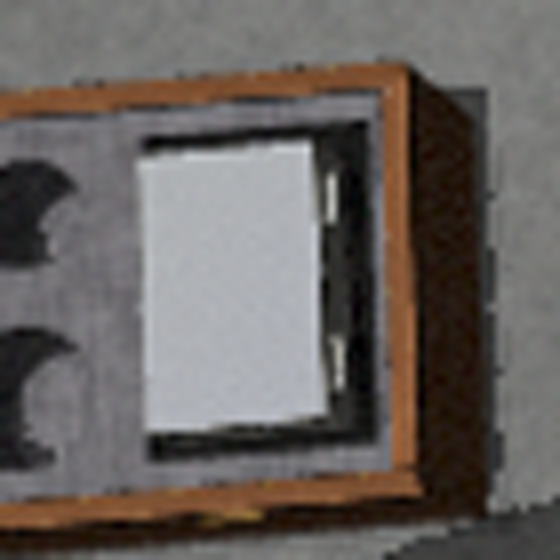

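Request:
{"method": "step_arm", "body": {"commands": [-0.015,0.022,0,0,0,0,-0.04,0.06,0,0,0,0,-0.065,0.096,0.01,0,0,0,-0.09,0.132,0.02,0,0,0,-0.115,0.17,0.03,0,0,0,-0.14,0.206,0.04,0,0,-1,-0.165,0.243,0.05,0,0,-1,-0.185,0.272,0.058,0,0,-1,-0.191,0.281,0.058,0,0,-1,-0.191,0.281,0.058,0,0,-1]}}

```text
t: 21.4
tcp_pos: [0.6421, 0.0557, 0.1006]
tool_rot: [0.701, 0.713, -0.001, -0.001]
force: [-0.3, -0.3, -2.7]
finger_gap: 0.312
gripper_force: 39.9
```

Request:
{"method": "step_arm", "body": {"commands": [0,0,0.005,0,0,0,0,0,0.015,0,0,0,0,0,0.025,0,0,0,0,0,0.035,0,0,0,0,0,0.045,0,0,0,0,0,0.055,0,0,0,0,0,0.065,0,0,0,0,0,0.07,0,0,0,0,0,0.07,0,0,0,0,0,0.07,0,0,0]}}

```text
t: 22.4
tcp_pos: [0.6417, 0.0569, 0.0323]
tool_rot: [0.701, 0.713, 0.0, 0.0]
force: [0.4, 0.3, -2.0]
finger_gap: 0.314
gripper_force: 39.9
```

```bash
python3 - <<'E'
from h import *
plan([(.64,.0565,.0195,1)])
E
```

```text
t 22.4 tcp [0.6417 0.0569 0.0323] yaw 1.0 F [ 0.4  0.3 -2. ] gap 0.314 q1,q6 [-0.08 -0.1 ]
call
   [-0.0003 -0.0017  0.0128] [0. 0. 0.]
```

Request:
{"method": "step_arm", "body": {"commands": [0,-0.001,0.003,0,0,0,0,-0.001,0.006,0,0,0,0,-0.001,0.009,0,0,0,0,-0.001,0.011,0,0,0,0,-0.001,0.012,0,0,0,0,-0.001,0.013,0,0,0,0,-0.001,0.0135,0,0,0,0,-0.001,0.0135,0,0,0,0,-0.001,0.0135,0,0,0,0,-0.001,0.0135,0,0,0]}}

```text
t: 23.4
tcp_pos: [0.6406, 0.0569, 0.0189]
tool_rot: [0.701, 0.713, 0.0, 0.0]
force: [0.6, -1.1, -1.8]
finger_gap: 0.312
gripper_force: 40.0
```

Request:
{"method": "step_arm", "body": {"commands": [0,0,0,0,0,0,0,0,0,0,0,0,0,0,0,0,0,0,0,0,0,0,0,0,0,0,0,0,0,0,0,0,-0.01,0,0,0,0,0,-0.03,0,0,0,0,0,-0.07,0,0,0,0,0,-0.11,0,0,0,0,0,-0.12,0,0,0], "jaw": 75}}

```text
t: 24.4
tcp_pos: [0.6438, 0.0567, 0.1446]
tool_rot: [0.701, 0.713, 0.003, 0.004]
force: [0.1, -0.3, 0.4]
finger_gap: 0.751
gripper_force: 0.0
```

```bash
python3 - <<'E'
from h import *
plan([(.3938,.1584,.12,0)],[(.3938,.1584,.007,0)])
E
```

```text
t 24.4 tcp [0.6438 0.0567 0.1446] yaw 1.0 F [ 0.1 -0.3  0.4] gap 0.751 q1,q6 [-0.08 -0.1 ]
call
   [ 0.1062 -0.2483  0.022 ] [0.6 0.1 1. ]
call
   [0.    0.    0.113] [0. 0. 0.]
```

Request:
{"method": "step_arm", "body": {"commands": [0.016,-0.035,0,0,0,0,0.032,-0.075,0,0,0,0,0.05,-0.115,0,0,0,0,0.068,-0.155,0.005,0,0,1,0.086,-0.195,0.01,0,0,1,0.1,-0.23,0.019,0,0,1,0.106,-0.245,0.019,0,0,1,0.106,-0.245,0.019,0,0,1,0.106,-0.245,0.019,0,0,1,0.106,-0.245,0.019,0,0,1]}}

```text
t: 25.4
tcp_pos: [0.3969, 0.1583, 0.1203]
tool_rot: [0.707, 0.707, 0.002, 0.001]
force: [-0.2, 0.7, 0.2]
finger_gap: 0.746
gripper_force: 0.0
```

```bash
python3 - <<'E'
from h import *
plan([(.3938,.1584,.007,0)])
E
```

```text
t 25.4 tcp [0.3969 0.1583 0.1203] yaw -0.0 F [-0.2  0.7  0.2] gap 0.746 q1,q6 [0.12 0.12]
call
   [ 1.000e-04 -3.600e-03  1.133e-01] [ 0.2 -0.  -0. ]
```

Request:
{"method": "step_arm", "body": {"commands": [0,-0.002,0.03,0,0,0,0,-0.002,0.06,0,0,0,0,-0.002,0.08,0,0,0,0,-0.002,0.095,0,0,0,0,-0.002,0.105,0,0,0,0,-0.002,0.113,0,0,0,0,-0.002,0.113,0,0,0,0,-0.002,0.113,0,0,0,0,-0.002,0.113,0,0,0,0,-0.002,0.113,0,0,0]}}

```text
t: 26.4
tcp_pos: [0.392, 0.1586, 0.0074]
tool_rot: [0.707, 0.707, 0.001, 0.0]
force: [0.1, 0.5, 0.3]
finger_gap: 0.753
gripper_force: 0.0
```

Request:
{"method": "step_arm", "body": {"commands": [0,0,0,0,0,0,0,0,0,0,0,0,0,0,0,0,0,0,0,0,0,0,0,0,0,0,0,0,0,0,0,0,0,0,0,0,0,0,0,0,0,0,0,0,0,0,0,0,0,0,0,0,0,0,0,0,0,0,0,0], "jaw": 0, "grip_force": 40}}

```text
t: 27.4
tcp_pos: [0.3918, 0.1586, 0.0071]
tool_rot: [0.707, 0.707, 0.0, 0.0]
force: [-0.2, 0.2, 6.3]
finger_gap: 0.241
gripper_force: 39.0
```

Request:
{"method": "step_arm", "body": {"commands": [0,0,-0.01,0,0,0,0,0,-0.03,0,0,0,0,0,-0.06,0,0,0,0,0,-0.09,0,0,0,0,0,-0.12,0,0,0,0,0,-0.15,0,0,0,0,0,-0.15,0,0,0,0,0,-0.15,0,0,0,0,0,-0.15,0,0,0,0,0,-0.15,0,0,0]}}

```text
t: 28.4
tcp_pos: [0.3906, 0.1583, 0.1557]
tool_rot: [0.707, 0.707, -0.001, -0.001]
force: [-0.1, -0.1, -1.0]
finger_gap: 0.24
gripper_force: 39.4
```

```bash
python3 - <<'E'
from h import *
plan([(.641,-.0037,.1,1)],[(.641,-.0037,.03,1)])
E
```

```text
t 28.4 tcp [0.3906 0.1583 0.1557] yaw 0.0 F [-0.1 -0.1 -1. ] gap 0.24 q1,q6 [0.12 0.12]
call
   [-0.1621  0.2505  0.055 ] [-0.2  0.  -1. ]
call
   [0.   0.   0.07] [0. 0. 0.]
```

Request:
{"method": "step_arm", "body": {"commands": [-0.013,0.02,0,0,0,0,-0.035,0.055,0,0,0,0,-0.06,0.092,0,0,0,0,-0.085,0.13,0,0,0,0,-0.11,0.17,0.01,0,0,0,-0.135,0.208,0.025,0,0,-1,-0.155,0.24,0.04,0,0,-1,-0.162,0.25,0.055,0,0,-1,-0.162,0.25,0.055,0,0,-1,-0.162,0.25,0.055,0,0,-1]}}

```text
t: 29.4
tcp_pos: [0.6398, -0.0029, 0.0999]
tool_rot: [0.701, 0.713, -0.001, -0.002]
force: [-0.4, -0.6, -0.2]
finger_gap: 0.236
gripper_force: 39.4
```

Request:
{"method": "step_arm", "body": {"commands": [0,0,0.005,0,0,0,0,0,0.015,0,0,0,0,0,0.025,0,0,0,0,0,0.035,0,0,0,0,0,0.045,0,0,0,0,0,0.055,0,0,0,0,0,0.065,0,0,0,0,0,0.07,0,0,0,0,0,0.07,0,0,0,0,0,0.07,0,0,0]}}

```text
t: 30.4
tcp_pos: [0.6419, -0.0035, 0.0318]
tool_rot: [0.701, 0.713, 0.0, 0.0]
force: [-0.1, -0.1, -0.5]
finger_gap: 0.238
gripper_force: 39.4
```

```bash
python3 - <<'E'
from h import *
plan([(.641,-.0037,.0155,1)])
E
```

```text
t 30.4 tcp [ 0.6419 -0.0035  0.0318] yaw 1.0 F [-0.1 -0.1 -0.5] gap 0.238 q1,q6 [-0.18 -0.2 ]
call
   [-0.0002 -0.0009  0.0163] [0. 0. 0.]
```

Grasped at 0.0071, so it stands at 0.0151.

Request:
{"method": "step_arm", "body": {"commands": [0,-0.001,0.004,0,0,0,0,-0.001,0.008,0,0,0,0,-0.001,0.011,0,0,0,0,-0.001,0.013,0,0,0,0,-0.001,0.015,0,0,0,0,-0.001,0.016,0,0,0,0,-0.001,0.0165,0,0,0,0,-0.001,0.0165,0,0,0,0,-0.001,0.0165,0,0,0,0,-0.001,0.0165,0,0,0]}}

```text
t: 31.4
tcp_pos: [0.6408, -0.0034, 0.0154]
tool_rot: [0.701, 0.713, 0.0, 0.0]
force: [-0.3, -0.4, -1.4]
finger_gap: 0.239
gripper_force: 39.5
```

Request:
{"method": "step_arm", "body": {"commands": [0,0,0,0,0,0,0,0,0,0,0,0,0,0,0,0,0,0,0,0,0,0,0,0,0,0,0,0,0,0,0,0,-0.01,0,0,0,0,0,-0.03,0,0,0,0,0,-0.06,0,0,0,0,0,-0.1,0,0,0,0,0,-0.12,0,0,0], "jaw": 75}}

```text
t: 32.4
tcp_pos: [0.6425, -0.0036, 0.1395]
tool_rot: [0.701, 0.713, 0.002, 0.002]
force: [1.2, 0.6, 0.1]
finger_gap: 0.75
gripper_force: 0.0
```

```bash
python3 - <<'E'
from h import *
plan([(.4236,-.0452,.12,0)],start=(.641,-.0037,.135,1))
E
```

```text
call
   [-0.0377 -0.2181  0.015 ] [0. 0. 1.]
```

Request:
{"method": "step_arm", "body": {"commands": [-0.005,-0.03,0,0,0,0,-0.012,-0.07,0,0,0,0,-0.02,-0.11,0,0,0,0,-0.026,-0.15,0.005,0,0,1,-0.033,-0.19,0.01,0,0,1,-0.038,-0.21,0.015,0,0,1,-0.038,-0.218,0.015,0,0,1,-0.038,-0.218,0.015,0,0,1,-0.038,-0.218,0.015,0,0,1,-0.038,-0.218,0.015,0,0,1]}}

```text
t: 33.4
tcp_pos: [0.4256, -0.0457, 0.1207]
tool_rot: [0.707, 0.707, 0.001, 0.001]
force: [-0.3, 0.6, -0.2]
finger_gap: 0.751
gripper_force: 0.0
```

Request:
{"method": "step_arm", "body": {"commands": [0,0,0,0,0,0,0,0,0.01,0,0,0,0,0,0.03,0,0,0,0,0,0.05,0,0,0,0,0,0.065,0,0,0,0,0,0.07,0,0,0,0,0,0.07,0,0,0,0,0,0.07,0,0,0,0,0,0.07,0,0,0,0,0,0.07,0,0,0]}}

```text
t: 34.4
tcp_pos: [0.4239, -0.0455, 0.0509]
tool_rot: [0.707, 0.707, 0.0, 0.001]
force: [0.5, -0.2, -0.1]
finger_gap: 0.749
gripper_force: 0.0
```

```bash
python3 - <<'E'
from h import *
plan([(.4236,-.0452,.005,0)])
E
```

```text
t 34.4 tcp [ 0.4239 -0.0455  0.0509] yaw 0.0 F [ 0.5 -0.2 -0.1] gap 0.749 q1,q6 [-0.37 -0.37]
call
   [ 0.0003 -0.0004  0.0459] [0.1 0.  0. ]
```

Request:
{"method": "step_arm", "body": {"commands": [0,0,0.01,0,0,0,0,0,0.02,0,0,0,0,0,0.03,0,0,0,0,0,0.04,0,0,0,0,0,0.0455,0,0,0,0,0,0.0455,0,0,0,0,0,0.0455,0,0,0,0,0,0.0455,0,0,0,0,0,0.0455,0,0,0,0,0,0.0455,0,0,0]}}

```text
t: 35.4
tcp_pos: [0.4237, -0.0454, 0.0051]
tool_rot: [0.707, 0.707, 0.0, 0.0]
force: [0.2, -0.5, -0.7]
finger_gap: 0.746
gripper_force: 0.0
```

Request:
{"method": "step_arm", "body": {"commands": [0,0,0,0,0,0,0,0,0,0,0,0,0,0,0,0,0,0,0,0,0,0,0,0,0,0,0,0,0,0,0,0,0,0,0,0,0,0,0,0,0,0,0,0,0,0,0,0,0,0,0,0,0,0,0,0,0,0,0,0], "jaw": 0, "grip_force": 40}}

```text
t: 36.4
tcp_pos: [0.4235, -0.0453, 0.005]
tool_rot: [0.707, 0.707, 0.0, 0.0]
force: [-0.1, -0.4, 5.6]
finger_gap: 0.193
gripper_force: 39.1
```

Request:
{"method": "step_arm", "body": {"commands": [0,0,-0.01,0,0,0,0,0,-0.03,0,0,0,0,0,-0.06,0,0,0,0,0,-0.09,0,0,0,0,0,-0.12,0,0,0,0,0,-0.12,0,0,0,0,0,-0.12,0,0,0,0,0,-0.12,0,0,0,0,0,-0.12,0,0,0,0,0,-0.12,0,0,0]}}

```text
t: 37.4
tcp_pos: [0.4228, -0.0451, 0.1238]
tool_rot: [0.707, 0.707, -0.001, -0.001]
force: [0.1, 0.2, -0.7]
finger_gap: 0.191
gripper_force: 39.2
```

```bash
python3 - <<'E'
from h import *
plan([(.642,-.0637,.08,1)],[(.642,-.0637,.03,1)])
E
```

```text
t 37.4 tcp [ 0.4228 -0.0451  0.1238] yaw 0.0 F [ 0.1  0.2 -0.7] gap 0.191 q1,q6 [-0.37 -0.37]
call
   [-0.0187  0.2193  0.0433] [-0.1 -0.1 -1. ]
call
   [0.   0.   0.05] [0. 0. 0.]
```

Request:
{"method": "step_arm", "body": {"commands": [-0.002,0.02,0,0,0,0,-0.005,0.055,0,0,0,0,-0.008,0.095,0,0,0,0,-0.012,0.135,0.01,0,0,0,-0.015,0.175,0.02,0,0,-1,-0.0185,0.205,0.035,0,0,-1,-0.0185,0.219,0.044,0,0,-1,-0.0185,0.219,0.044,0,0,-1,-0.0185,0.219,0.044,0,0,-1,-0.0185,0.219,0.044,0,0,-1]}}

```text
t: 38.4
tcp_pos: [0.641, -0.0634, 0.0807]
tool_rot: [0.701, 0.713, -0.001, -0.001]
force: [-0.0, 0.1, -0.3]
finger_gap: 0.192
gripper_force: 39.2
```

Request:
{"method": "step_arm", "body": {"commands": [0,0,0.005,0,0,0,0,0,0.015,0,0,0,0,0,0.025,0,0,0,0,0,0.035,0,0,0,0,0,0.045,0,0,0,0,0,0.05,0,0,0,0,0,0.05,0,0,0,0,0,0.05,0,0,0,0,0,0.05,0,0,0,0,0,0.05,0,0,0]}}

```text
t: 39.4
tcp_pos: [0.6429, -0.0638, 0.0314]
tool_rot: [0.701, 0.713, 0.0, 0.0]
force: [-0.1, 0.2, -0.1]
finger_gap: 0.194
gripper_force: 39.2
```

```bash
python3 - <<'E'
from h import *
plan([(.642,-.0637,.0135,1)])
E
```

```text
t 39.4 tcp [ 0.6429 -0.0638  0.0314] yaw 1.0 F [-0.1  0.2 -0.1] gap 0.194 q1,q6 [-0.27 -0.29]
call
   [ 0.0001 -0.0009  0.0179] [0.1 0.  0. ]
```

Request:
{"method": "step_arm", "body": {"commands": [0,0,0.004,0,0,0,0,0,0.008,0,0,0,0,0,0.012,0,0,0,0,0,0.014,0,0,0,0,0,0.016,0,0,0,0,0,0.0175,0,0,0,0,0,0.0182,0,0,0,0,0,0.0182,0,0,0,0,0,0.0182,0,0,0,0,0,0.0182,0,0,0]}}

```text
t: 40.4
tcp_pos: [0.6424, -0.0637, 0.0131]
tool_rot: [0.701, 0.713, -0.0, 0.0]
force: [-2.7, 0.5, 5.4]
finger_gap: 0.189
gripper_force: 39.7
```

Request:
{"method": "step_arm", "body": {"commands": [0,0,0,0,0,0,0,0,0,0,0,0,0,0,0,0,0,0,0,0,0,0,0,0,0,0,0,0,0,0,0,0,-0.01,0,0,0,0,0,-0.03,0,0,0,0,0,-0.06,0,0,0,0,0,-0.1,0,0,0,0,0,-0.13,0,0,0], "jaw": 85}}

```text
t: 41.4
tcp_pos: [0.6431, -0.0639, 0.1455]
tool_rot: [0.701, 0.713, 0.001, 0.001]
force: [1.7, 0.1, 0.4]
finger_gap: 0.85
gripper_force: 0.0
```

```bash
python3 - <<'E'
from h import *
plan([(.3563,-.2487,.14,-35)],start=(.6425,-.0637,.143,1))
E
```

```text
call
   [-0.18   -0.2894  0.003 ] [ 0.  0. 36.]
```

Request:
{"method": "step_arm", "body": {"commands": [-0.018,-0.029,0,0,0,4,-0.04,-0.065,0,0,0,8,-0.063,-0.1,0,0,0,12,-0.086,-0.138,0,0,0,18,-0.11,-0.176,0,0,0,24,-0.133,-0.214,0,0,0,30,-0.156,-0.25,0,0,0,36,-0.174,-0.28,0,0,0,36,-0.18,-0.289,0,0,0,36,-0.18,-0.289,0,0,0,36]}}

```text
t: 42.4
tcp_pos: [0.3562, -0.2498, 0.1432]
tool_rot: [0.888, 0.461, 0.0, 0.001]
force: [0.1, 0.7, 0.8]
finger_gap: 0.853
gripper_force: 0.0
```

Request:
{"method": "step_arm", "body": {"commands": [0,0,0,0,0,0,0,0,0.01,0,0,0,0,0,0.02,0,0,0,0,0,0.03,0,0,0,0,0,0.04,0,0,0,0,0,0.04,0,0,0,0,0,0.04,0,0,0,0,0,0.04,0,0,0,0,0,0.04,0,0,0,0,0,0.04,0,0,0]}}

```text
t: 43.4
tcp_pos: [0.3569, -0.2491, 0.103]
tool_rot: [0.887, 0.462, 0.0, 0.0]
force: [-0.4, -0.5, -0.4]
finger_gap: 0.85
gripper_force: 0.0
```

```bash
python3 - <<'E'
from h import *
plan([(.3563,-.2487,.018,-35)])
s=snap('scene','s7');cv2.imwrite('pics/s7b.png',cv2.resize(s['pixels'],(800,600),interpolation=cv2.INTER_CUBIC))
s=snap('top','t7')
E
```

```text
t 43.4 tcp [ 0.3569 -0.2491  0.103 ] yaw -35.0 F [-0.4 -0.5 -0.4] gap 0.85 q1,q6 [-0.87 -0.26]
call
   [ 0.     -0.0007  0.085 ] [0. 0. 0.]
```

View pics/s7b.png

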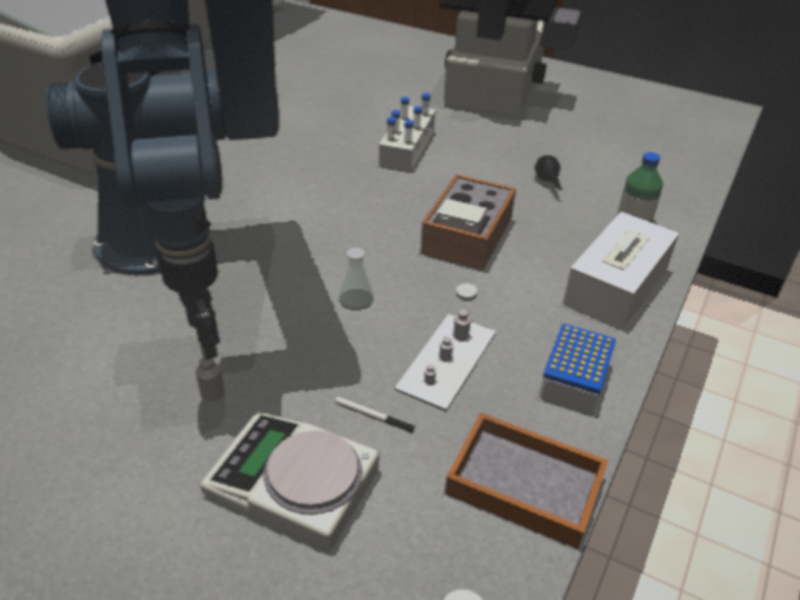

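Request:
{"method": "step_arm", "body": {"commands": [0,0,0.02,0,0,0,0,0,0.04,0,0,0,0,0,0.055,0,0,0,0,0,0.07,0,0,0,0,0,0.083,0,0,0,0,0,0.083,0,0,0,0,0,0.083,0,0,0,0,0,0.083,0,0,0,0,0,0.083,0,0,0,0,0,0.083,0,0,0]}}

```text
t: 44.5
tcp_pos: [0.357, -0.2491, 0.0202]
tool_rot: [0.887, 0.462, 0.0, 0.001]
force: [0.2, -0.1, 0.2]
finger_gap: 0.848
gripper_force: 0.0
```

Request:
{"method": "step_arm", "body": {"commands": [0,0,0,0,0,0,0,0,0,0,0,0,0,0,0,0,0,0,0,0,0,0,0,0,0,0,0,0,0,0,0,0,0,0,0,0,0,0,0,0,0,0,0,0,0,0,0,0,0,0,0,0,0,0,0,0,0,0,0,0], "jaw": 0, "grip_force": 60}}

```text
t: 45.5
tcp_pos: [0.3572, -0.2494, 0.0201]
tool_rot: [0.887, 0.462, 0.0, 0.001]
force: [0.5, 0.9, 5.2]
finger_gap: 0.425
gripper_force: 59.5
```

Request:
{"method": "step_arm", "body": {"commands": [0,0,-0.01,0,0,0,0,0,-0.03,0,0,0,0,0,-0.06,0,0,0,0,0,-0.09,0,0,0,0,0,-0.12,0,0,0,0,0,-0.13,0,0,0,0,0,-0.13,0,0,0,0,0,-0.13,0,0,0,0,0,-0.13,0,0,0,0,0,-0.13,0,0,0]}}

```text
t: 46.5
tcp_pos: [0.3561, -0.2481, 0.1483]
tool_rot: [0.887, 0.462, -0.0, -0.002]
force: [-0.2, 0.4, -4.6]
finger_gap: 0.428
gripper_force: 61.3
```

```bash
python3 - <<'E'
from h import *
s=load('top0'); cv2.imwrite('pics/pan.png',cv2.resize(s['pixels'][135:235,340:430],None,fx=6,fy=6,interpolation=cv2.INTER_CUBIC))
plan([(.5931,-.3227,.15,-35)])
E
```

```text
t 46.5 tcp [ 0.3561 -0.2481  0.1483] yaw -35.0 F [-0.2  0.4 -4.6] gap 0.428 q1,q6 [-0.87 -0.26]
call
   [ 0.0748  0.237  -0.0024] [-0.2 -0.   0. ]
```

View pics/pan.png

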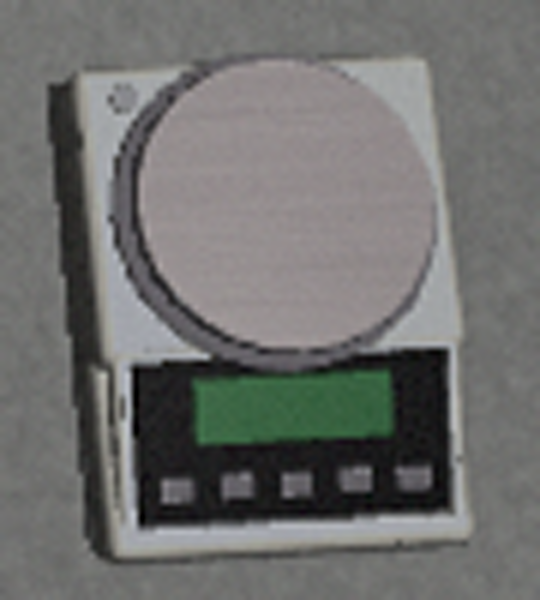

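```bash
python3 - <<'E'
from h import *
s=load('top0'); f=lambda x,y:at(s,340+x/6-.42,135+y/6-.42,.062)
print(f(288,203),f(138,203)-f(438,203))
p=f(288,203); plan([(p[0],p[1],.15,-35)])
E
```

```text
[ 0.59564614 -0.32570243  0.062     ] [-0.00201342  0.12006947  0.        ]
t 46.5 tcp [ 0.3561 -0.2481  0.1483] yaw -35.0 F [-0.2  0.4 -4.6] gap 0.428 q1,q6 [-0.87 -0.26]
call
   [ 0.0738  0.2408 -0.0024] [-0.2 -0.   0. ]
```

Diameter checks at 120 mm; the pan centre is (0.596, -0.326).

Request:
{"method": "step_arm", "body": {"commands": [0.006,0.02,0,0,0,0,0.016,0.05,0,0,0,0,0.026,0.085,0,0,0,0,0.037,0.12,0,0,0,0,0.047,0.155,0,0,0,0,0.058,0.19,0,0,0,0,0.068,0.22,0,0,0,0,0.073,0.236,0,0,0,0,0.073,0.2395,0,0,0,0,0.073,0.2395,0,0,0,0]}}

```text
t: 47.5
tcp_pos: [0.5938, -0.3257, 0.1476]
tool_rot: [0.887, 0.462, -0.001, -0.002]
force: [0.4, 0.4, -5.3]
finger_gap: 0.422
gripper_force: 61.3
```

Request:
{"method": "step_arm", "body": {"commands": [0,0,0.005,0,0,0,0,0,0.01,0,0,0,0,0,0.02,0,0,0,0,0,0.03,0,0,0,0,0,0.04,0,0,0,0,0,0.047,0,0,0,0,0,0.052,0,0,0,0,0,0.055,0,0,0,0,0,0.055,0,0,0,0,0,0.055,0,0,0]}}

```text
t: 48.5
tcp_pos: [0.5951, -0.3265, 0.0949]
tool_rot: [0.887, 0.462, 0.0, 0.0]
force: [0.6, -0.2, -4.3]
finger_gap: 0.429
gripper_force: 61.3
```

```bash
python3 - <<'E'
from h import *
plan([(.5956,-.3257,.0825,-35)])
E
```

```text
t 48.5 tcp [ 0.5951 -0.3265  0.0949] yaw -35.0 F [ 0.6 -0.2 -4.3] gap 0.429 q1,q6 [-0.67 -0.06]
call
   [ 0.0009 -0.      0.0124] [0. 0. 0.]
```

Request:
{"method": "step_arm", "body": {"commands": [0,0,0.002,0,0,0,0,0,0.004,0,0,0,0,0,0.006,0,0,0,0,0,0.008,0,0,0,0,0,0.0095,0,0,0,0,0,0.0105,0,0,0,0,0,0.0115,0,0,0,0,0,0.012,0,0,0,0,0,0.0123,0,0,0,0,0,0.0123,0,0,0]}}

```text
t: 49.5
tcp_pos: [0.5948, -0.3263, 0.0823]
tool_rot: [0.887, 0.462, 0.0, 0.0]
force: [-0.4, -0.7, -4.7]
finger_gap: 0.42
gripper_force: 61.4
```

Request:
{"method": "step_arm", "body": {"commands": [0,0,0.0001,0,0,0,0,0,0.0002,0,0,0,0,0,0.0003,0,0,0,0,0,0.0004,0,0,0,0,0,0.0005,0,0,0,0,0,0.0006,0,0,0,0,0,0.0006,0,0,0,0,0,0.0006,0,0,0,0,0,0.0006,0,0,0,0,0,0.0006,0,0,0]}}

```text
t: 50.5
tcp_pos: [0.5949, -0.3264, 0.0822]
tool_rot: [0.887, 0.462, 0.0, 0.0]
force: [-1.0, 1.3, 2.7]
finger_gap: 0.426
gripper_force: 62.2
```

Contact (about 7 N). Release and retreat.

Request:
{"method": "step_arm", "body": {"commands": [0,0,0,0,0,0,0,0,0,0,0,0,0,0,0,0,0,0,0,0,0,0,0,0,0,0,0,0,0,0,0,0,0,0,0,0,0,0,-0.01,0,0,0,0,0,-0.03,0,0,0,0,0,-0.06,0,0,0,0,0,-0.09,0,0,0], "jaw": 85}}

```text
t: 51.5
tcp_pos: [0.5946, -0.3262, 0.1729]
tool_rot: [0.887, 0.462, -0.0, -0.0]
force: [1.1, 0.2, 0.9]
finger_gap: 0.851
gripper_force: 0.0
```

Request:
{"method": "step_arm", "body": {"commands": [0,-0.03,-0.03,0,0,0,0,-0.07,-0.05,0,0,0,0,-0.11,-0.05,0,0,0,0,-0.15,-0.05,0,0,0,0,-0.19,-0.05,0,0,0,0,-0.21,-0.05,0,0,0,0,-0.21,-0.05,0,0,0,0,-0.21,-0.05,0,0,0,0,-0.21,-0.05,0,0,0,0,-0.21,-0.05,0,0,0]}}

```text
t: 52.5
tcp_pos: [0.424, -0.2071, 0.2219]
tool_rot: [0.887, 0.462, 0.0, 0.001]
force: [-0.5, -0.1, 0.7]
finger_gap: 0.85
gripper_force: 0.0
```

```bash
python3 - <<'E'
from h import *
plan()
s=snap('top','t8');cv2.imwrite('pics/t8b.png',cv2.resize(s['pixels'][120:320,80:440],None,fx=2.2,fy=2.2,interpolation=cv2.INTER_CUBIC)); snap('scene','s8')
E
```

```text
t 52.5 tcp [ 0.424  -0.2071  0.2219] yaw -35.0 F [-0.5 -0.1  0.7] gap 0.85 q1,q6 [-0.69 -0.08]
```

View pics/t8b.png

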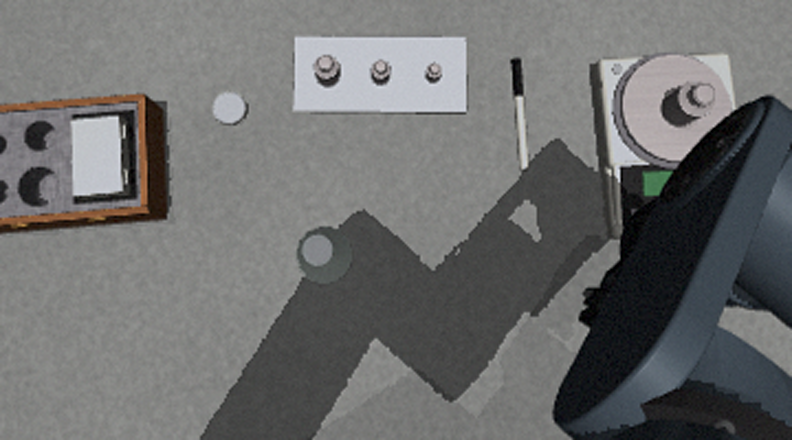

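```bash
python3 - <<'E'
from h import *
s=load('t8'); f=lambda x,y,z:at(s,80+(x+.5)/2.2-.5,120+(y+.5)/2.2-.5,z)[:2].round(4)
print(f(327,62,.061),f(381,66,.05),f(433,69,.041),f(699,93,.134))
p=np.array([f(*q,.008) for q in[(294,37),(466,38),(466,112),(294,112)]]);print('plate',p,p.mean(0))
E
```

```text
[0.6399 0.0552] [ 0.6397 -0.0037] [ 0.6399 -0.0617] [ 0.5928 -0.3202]
plate [[ 0.6852  0.0981]
 [ 0.6877 -0.1024]
 [ 0.599  -0.1021]
 [ 0.5957  0.0951]] [ 0.6419   -0.002825]
```

All within tolerance (pan offset about 5 mm, row within 3 mm), and the arm is clear of everything.

```bash
python3 -c "
from station import manip
print(manip.sign_off())"
```

```text
the job is handed in; nothing more can be done
None
```

I handed the job in at about 52 s of the 125 s allowed. The last camera measurements put everything inside tolerance: box shut and flat in the recess (about 4 mm off centre), w500 about 6 mm from the pan centre, the other three weights in their row to within about 3 mm, and the flask untouched; the sign-off call gave no verdict.

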